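Push a parts bin through the spring gate of a feed lane

ROBOT

A 6-joint arm with a two-finger parallel gripper is mounted at the origin on a cart in front of the work surface, level with it; the furniture and walls round the work are solid. World frame = base frame: x ahead of the robot, y to its left, z up, the work surface at z = 0. Lengths are in m, angles in rad, forces in N, time in s.
With the tool pointing down it reaches from about 0.275 to 0.975 m from the base axis. Payload 8.4 kg.
Tool frame: the origin (TCP) lies midway between the tips of the shut fingers; the grasp point (between the pads) lies 19 mm behind it; z points along the fingers, y is the direction in which the jaws open and shut (so a half turn about z gives the same grasp; the last joint's range is limited). The gripper opens to 92 mm and grips with 3 to 60 N. Pads are 20 mm wide; open, the fingers measure 128 mm over their backs; the gripper's body (75 mm by 189 mm) begins 69 mm behind the grasp point.
Start: joints at [-1.303, 0.353, 1.633, -0, 1.155, -0.002], TCP at [0.167, -0.602, 0.215] pointing down, gripper open.
Joint ranges: [-2.63, 2.63], [-0.92, 2.1], [0.06, 2.66], [-1.3, 4.44], [0, 2.69], [-3.02, 3.02]. Speed limits (rad/s): [2.22, 2.22, 2.79, 3.14, 3.14, 3.14].

INTERFACE

Orientations are given as a unit quaternion [x, y, z, w].
In Python, from rig import get_obs, snapshot, camera_model, finish_job gives the robot as it stands.
- The arm moves only by the tool play_rows, never from a script. Its argument "deltas" is a list of rows, each a list of 2 entries, a list of its own where there are three numbers: the shift along the tool's x, y, z in cm, then the turn, a rotation vector about the tool's x, y, z in rad. In form: [[[x, y, z], [rx, ry, rz]], ...]. A call has 1 to 5 rows; each row is the pose to reach, as a shift and turn from the pose measured when the call began, along the tool's axes at that moment; what a row does not reach only later rows make up. A row lasts 1/8 s, in which the tool goes at most 62.5 mm and 10.7 degrees, less where a joint would pass 70% of its speed; a pose out of reach is approached as far as the arm can. A call with a gripper value outside its range is refused whole. "claw" is the closure, from 0 (fully open) to 1 (shut), set as the call begins (left out, the last holds). The fingers move at their own pace and stop on an object; the grip force is fixed at half the most. Time passes only in rows, so rows that repeat a pose let the fingers close. It gives the time, the measured TCP pose, the force and the opening at its end, in the units of the state.
- get_obs(): the state, without advancing time (a new reading comes with each control period).
- snapshot(name): name is "side" or "top" or "wrist"; returns the picture (480x640x3 uint8, red, green, blue); there is no depth.
- camera_model(name): a dict with "intrinsics" (3x3 intrinsics, pixels), "extrinsics" (4x4, takes a point from camera to world coordinates); the wrist camera has in their place "mount" (4x4, takes a point from camera to tool coordinates, whose origin is the TCP and whose axes are the flange's). Camera axes: x right, y up, looking along -z (the intrinsics and any distortion apply to the point x, -y, -z); pixel columns grow to the right and rows downward; lengths in m; the calibration is good to about 2 mm. A picture is of the moment at which its call begins: read the wrist's pose just before it. camera_model takes no time and is no camera call.
- finish_job(): hands the job in, once; it reports no verdict.
The state is a dict: "clock": time; "joint_pos": joint angles; "dq": joint speeds; "effort": joint torques, N m; "tcp_pos": TCP position; "ee_rot": TCP orientation; "force": force on the tool from outside, world axes, zero at the start; "wrist_torque": the same for the moment, N m; "opening": opening from 0.0 (shut) to 1.0 (fully open).
Only numpy, scipy, OpenCV 4.12 (cv2) and the standard library are available. Lean on these libraries where they do the work, as an engineer would, in place of code of your own. Each camera call takes 0.05 s, during which the arm holds its last target.

TASK

Hold the red spring gate of the feed lane down with one fingertip on its yellow treadle, and with the gate held down push the parts bin with the other fingertip along the lane, past the gate, until it is up against the end stop; the gate must never touch the bin. Then let the gate spring up again behind the bin. Do not lift or tip the bin, and leave the tape roll, the black screwdriver and the white tuning machine where they are.

Things in the scene. Friction and masses are not known exactly. Their poses are not given: they have to be found in the camera images.
- lane: Feed lane fixed to the bench: wooden deck (top 36 mm above bench; 1.5 mm lower past the slot) between 6 mm aluminium walls, tops 58 mm above bench. Origin: bench level under the middle of the gate slot. x: along the lane, the way the bin must go; z up; treadle on the -y side, hinge posts (92 mm high) at y = 75 mm. Inner width 98 mm (102 past the slot). x -200 (open entry) to +155 mm; end stop 68 mm high.
- gate_slot (a point): Middle of the 16 mm wide gate slot, on the deck top (lane x = 0, y = 0). Axes as the lane's.
- end_stop (a point): Foot of the end stop's rubber face on the deck's middle line (lane x = 145 mm).
- gate (a joint): Angle (rad) of the red gate bar (8 mm thick) across the slot, hinged at lane y = 75 mm, height 80 mm, axis along the lane. 0 = sprung up, barring the lane: it slopes up to 40 mm above the deck at the -y wall. 0.42 = pressed down to its stop, level, 10 mm under the deck; from 0.35 it is clear under the deck. A spring lifts it: about 3 N at the treadle to start it, 5 to 6 N to hold it at the stop.
- treadle_mid (a point): Middle of the top of the yellow treadle, a strip 300 mm along the lane x 30 mm x 6 mm on the gate's free end outside the -y wall, lane x -240 to +60 mm; press it straight down anywhere, slide along it. Gate down: level, centre line at lane y = -84 mm, top 48 mm above bench. Gate up: tilted 0.42 rad (outer edge higher), top centre 116 mm, y = -83 mm, so it moves almost straight down.
- parts_bin: Smoke-grey open parts bin holding pins, 115 mm long (its y axis, along the lane), 90 mm wide, 46 mm high, 0.2 to 0.4 kg, on the deck on the entry side of the gate. Origin: centre of its underside. A 2 to 3 mm rim stands out round its top. Fully home, its origin is 88 to 90 mm past the slot along the lane's x.
- tape: Roll of masking tape lying flat, 90 mm across, 24 mm high; origin centre of its underside. Leave alone.
- driver: Black-handled screwdriver lying down, 28x140x28 mm; origin centre of its underside. Leave alone.
- tuner: White guitar tuning machine, 43x34x19 mm; origin centre of its underside. Leave alone.

How it is judged:
By the outcome, as a careful person would: the job done as asked, in the order asked, and still so for the second after the job is handed in, with the robot touching nothing.
It also fails if it takes over 48 s, if anything falls off the work surface, if the arm or the gripper's body presses on something with over 40 N, if the wrist force passes 120 N, or if a joint passes its speed limit or range.

## Working session

There is one attempt and no reset: what is moved stays moved. The work goes in short steps, Python scripts to look and compute and a tool call to move; the robot and the scene stay as the last step left them, time stands still between calls to the robot, and variables do not carry over. Pictures are saved under pics/ and viewed, and the job is handed in when it is done.

Besides the shell and the picture viewer there is one more tool, called as a command line: name --argument value ..., lists and objects as JSON in quotes. play_rows: Moves the arm, as the interface text tells. Its arguments: {"type":"object","properties":{"deltas":{"type":"array","items":{"type":"array"}},"claw":{"type":"number"}},"required":["deltas"]}

```bash
ls; mkdir -p pics; cat > h.py <<'E'
import numpy as np, cv2, json
from rig import get_obs, snapshot, camera_model, finish_job
from scipy.spatial.transform import Rotation as R
E
python3 - <<'E'
from h import *
o=get_obs();print({k:np.round(v,3).tolist() for k,v in o.items()})
for n in("side","top","wrist"):
    im=snapshot(n);cv2.imwrite(f"pics/{n}0.png",im[:,:,::-1]);m=camera_model(n);print(n,{k:np.round(v,4).tolist() if not isinstance(v,str) else v for k,v in m.items()})
E
```

```text
pics
{'clock': 0.0, 'joint_pos': [-1.303, 0.354, 1.634, -0.0, 1.155, -0.002], 'dq': [-0.002, 0.001, -0.001, -0.002, -0.001, -0.0], 'effort': [-0.002, -59.386, -33.422, 0.07, 0.024, -0.0], 'tcp_pos': [0.166, -0.602, 0.214], 'ee_rot': [0.991, 0.134, -0.0, -0.001], 'force': [0.8, 0.686, -0.707], 'wrist_torque': [-0.002, -0.035, -0.046], 'opening': 1.001}
side {'intrinsics': [[516.6998, 0.0, 318.2512], [0.0, 516.6998, 241.0834], [0.0, 0.0, 1.0]], 'extrinsics': [[-0.9862, 0.0937, -0.1368, 0.3938], [-0.1653, -0.6191, 0.7677, 1.0119], [-0.0128, 0.7797, 0.626, 1.0771], [0.0, 0.0, 0.0, 1.0]]}
top {'intrinsics': [[478.5031, 0.0, 317.4591], [0.0, 478.5031, 233.5617], [0.0, 0.0, 1.0]], 'extrinsics': [[0.0104, 0.9817, -0.1901, 0.4122], [-0.9996, 0.0053, -0.0272, -0.2113], [-0.0257, 0.1903, 0.9814, 1.1925], [0.0, 0.0, 0.0, 1.0]]}
wrist {'intrinsics': [[405.1446, 0.0, 319.8824], [0.0, 405.1446, 238.3721], [0.0, 0.0, 1.0]], 'mount': [[-0.0009, 0.9542, 0.2993, 0.0864], [1.0, 0.0007, 0.0006, -0.0005], [0.0004, 0.2993, -0.9542, -0.1699], [0.0, 0.0, 0.0, 1.0]]}
```

View pics/side0.png

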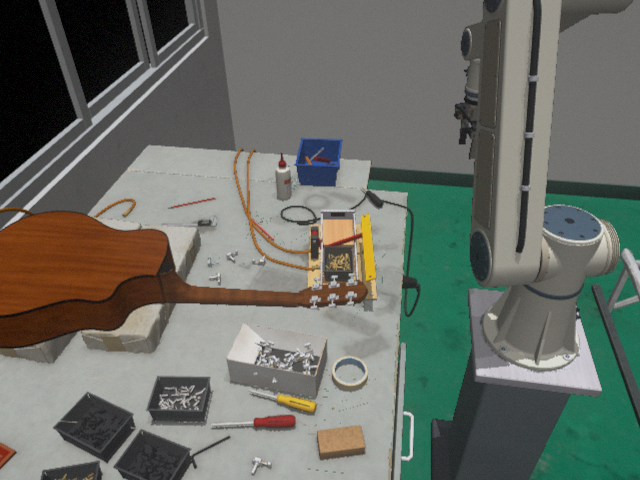

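View pics/top0.png

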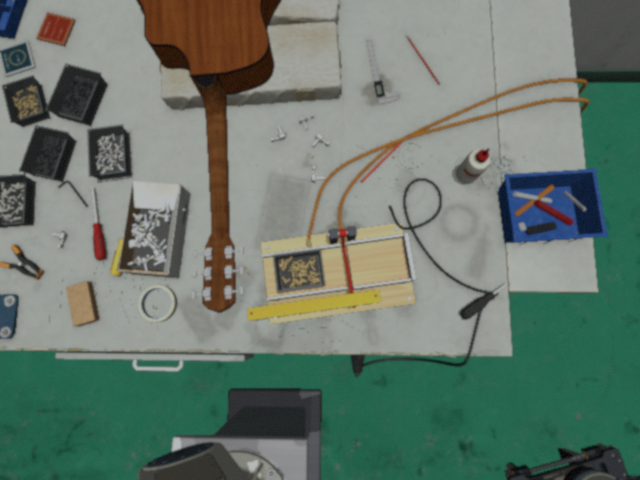

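View pics/wrist0.png

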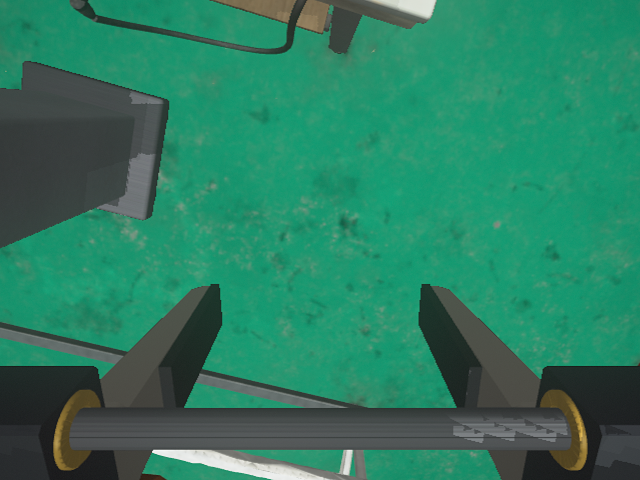

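The side view shows the lane with the gate raised at about (340,245) and the treadle at (368,255). In the top view the bin is at (300,270), the gate at (347,265), the treadle runs from (250,312) to (380,297), and the guitar headstock is near the entry at (220,275). The wrist camera sees only floor. I'll zoom in on the lane next.

```bash
python3 - <<'E'
import cv2
t=cv2.imread("pics/top0.png")[215:335,190:430];cv2.imwrite("pics/tc.png",cv2.resize(t,None,fx=3.3,fy=3.3,interpolation=cv2.INTER_CUBIC))
t=cv2.imread("pics/side0.png")[195:315,290:400];cv2.imwrite("pics/sc.png",cv2.resize(t,None,fx=5,fy=5,interpolation=cv2.INTER_CUBIC))
E
```

```text
(no output)
```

View pics/tc.png

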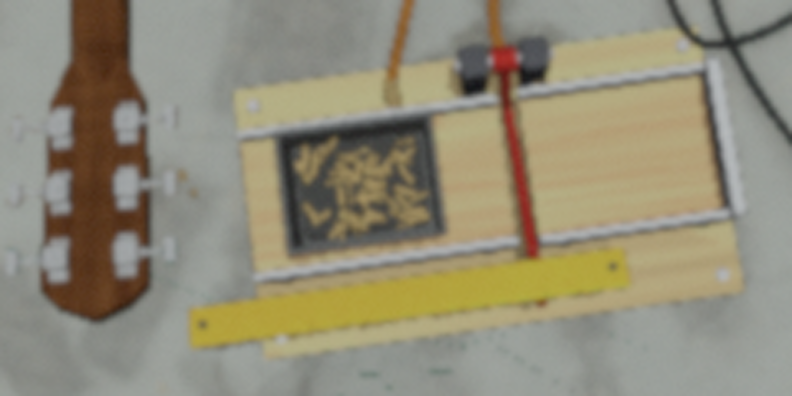

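View pics/sc.png

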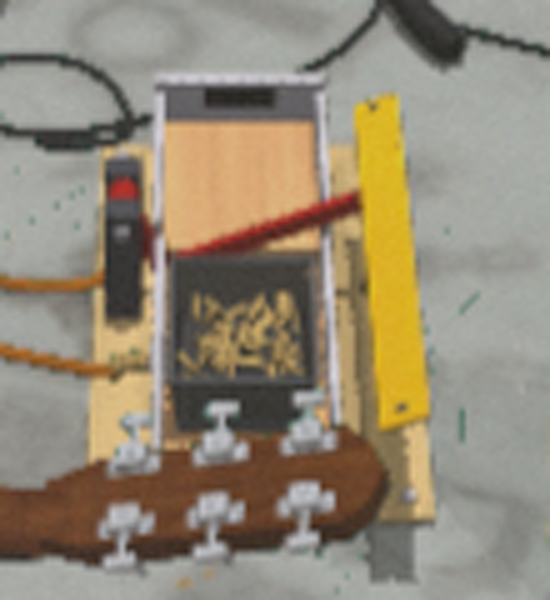

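```bash
cat >> h.py <<'E'
def ray(name,uv,obs=None):
    m=camera_model(name);K=np.array(m["intrinsics"])
    if name=="wrist":
        T=np.eye(4);T[:3,:3]=R.from_quat(obs["ee_rot"]).as_matrix();T[:3,3]=obs["tcp_pos"];E=T@np.array(m["mount"])
    else:E=np.array(m["extrinsics"])
    d=np.linalg.inv(K)@np.array([uv[0],uv[1],1.]);d=E[:3,:3]@np.array([d[0],-d[1],-d[2]])
    return E[:3,3],d
def onz(name,uv,z,obs=None):
    c,d=ray(name,uv,obs);return c+d*(z-c[2])/d[2]
def tri(rs):
    A=np.zeros((3,3));b=np.zeros(3)
    for c,d in rs:
        d=d/np.linalg.norm(d);P=np.eye(3)-np.outer(d,d);A+=P;b+=P@c
    return np.linalg.solve(A,b)
E
python3 - <<'E'
from h import *
T=lambda u,v:(190+u/3.3,215+v/3.3)
S=lambda u,v:(290+u/5,195+v/5)
np.set_printoptions(precision=4,suppress=True)
for n,p,z in [("W+in",(243,135),.058),("W+out",(705,70),.058),("W-in",(258,277),.058),("W-out",(737,213),.058),("gate hinge",(503,60),.08),
 ("bin1",(282,125),.082),("bin2",(430,115),.082),("bin3",(443,235),.082),("bin4",(290,255),.082)]:
    print(n,onz("top",T(*p),z))
print("tread entry hole",tri([ray("top",T(202,325)),ray("side",S(402,406))]))
print("tread far hole",tri([ray("top",T(612,267)),ray("side",S(375,104))]))
# headstock tip & tuner knobs (nearest lane)
for a,b in [((100,318),(387,478)),((168,260),(310,397)),((168,185),(222,408)),((168,115),(135,420))]:
    r=[ray("top",T(*a)),ray("side",S(*b))];print("hs",tri(r))
E
```

```text
W+in [ 0.5766 -0.0511  0.058 ]
W+out [ 0.6266 -0.387   0.058 ]
W-in [ 0.4742 -0.0651  0.058 ]
W-out [ 0.5227 -0.4073  0.058 ]
gate hinge [ 0.629  -0.2395  0.08  ]
bin1 [ 0.5805 -0.0822  0.082 ]
bin2 [ 0.5884 -0.1876  0.082 ]
bin3 [ 0.5033 -0.1975  0.082 ]
bin4 [ 0.4884 -0.0903  0.082 ]
tread entry hole [ 0.438  -0.0358  0.117 ]
tread far hole [ 0.4793 -0.312   0.1179]
hs [0.4411 0.0314 0.1266]
hs [ 0.4834 -0.0144  0.1361]
hs [ 0.5327 -0.0104  0.1252]
hs [ 0.5813 -0.0063  0.1136]
```

```bash
cat >> h.py <<'E'
np.set_printoptions(precision=4,suppress=True)
O=np.array([.5537,-.250]);A=np.deg2rad(-81.5)
try: O,A=(lambda j:(np.array(j[0]),j[1]))(json.load(open("lane.json")))
except Exception: pass
def w(x,y,z): # lane m -> world
    ex=np.array([np.cos(A),np.sin(A)]);ey=np.array([-ex[1],ex[0]]);return np.r_[O+x*ex+y*ey,z]
def l(p):
    ex=np.array([np.cos(A),np.sin(A)]);ey=np.array([-ex[1],ex[0]]);d=np.array(p[:2])-O;return np.array([d@ex,d@ey,p[2]])*1000
def delta(x,y,z):
    o=get_obs();M=R.from_quat(o["ee_rot"])
    ex=np.array([np.cos(A),np.sin(A),0]);ey=np.array([-ex[1],ex[0],0])
    G=R.from_matrix(np.c_[-ex,ey,[0,0,-1]])
    print("lane now mm",l(o["tcp_pos"]),"F",o["force"],"open",o["opening"],"t",o["clock"])
    print("cm",M.inv().apply(w(x,y,z)-o["tcp_pos"])*100,"rv",(M.inv()*G).as_rotvec())
E
python3 -c "
from h import *
delta(-.13,-.042,.32)"
```

```text
lane now mm [ 290.9508 -434.9811  214.0303] F [ 0.4633 -0.2168  0.1557] open 0.9976037651695588 t 0.15
cm [ 44.1091 -37.0346 -10.5572] rv [-0.0008 -0.0008 -1.4493]
```

play_rows --deltas '[[[2, -2, -5], [0, 0, -0.14]], [[6, -5, -8], [0, 0, -0.29]], [[10, -8.5, -10.5], [0, 0, -0.44]], [[14.5, -12, -10.5], [0, 0, -0.58]], [[18.5, -15.5, -10.5], [0, 0, -0.73]]]' --claw 0.28

```text
clock: 0.78
tcp_pos: [0.3044, -0.4019, 0.3195]
ee_rot: [0.877, 0.481, 0.0, -0.0]
force: [1.2, -0.0, 0.4]
opening: 0.72
```

```bash
python3 -c "
from h import *
delta(-.13,-.042,.32)"
```

```text
lane now mm [ 113.4033 -269.0202  319.4911] F [ 1.163  -0.0358  0.4361] open 0.7200161904203356 t 0.775
cm [33.2628  1.1927 -0.0291] rv [ 0.0002 -0.0006 -0.7147]
```

play_rows --deltas '[[[6, 0.2, 0], [0, 0, -0.14]], [[12, 0.4, 0], [0, 0, -0.29]], [[18, 0.7, 0], [0, 0, -0.43]], [[24, 0.9, 0], [0, 0, -0.57]], [[30, 1.1, 0], [0, 0, -0.71]]]'

```text
clock: 1.4
tcp_pos: [0.4754, -0.1529, 0.3197]
ee_rot: [0.653, 0.758, 0.0, 0.0]
force: [0.7, -0.8, -0.1]
opening: 0.725
```

```bash
python3 -c "
from h import *
delta(-.13,-.042,.32)"
```

```text
lane now mm [-107.6415  -63.1125  319.7407] F [ 0.7405 -0.7695 -0.1114] open 0.7253209977753549 t 1.4
cm [ 2.2361  2.111  -0.0241] rv [ 0.0006 -0.0002 -0.0001]
```

play_rows --deltas '[[[2.2, 2.1, 0], [0, 0, 0]], [[2.2, 2.1, 0], [0, 0, 0]], [[2.2, 2.1, 0], [0, 0, 0]]]'

```text
clock: 1.78
tcp_pos: [0.4924, -0.1284, 0.3195]
ee_rot: [0.653, 0.758, -0.0, -0.0]
force: [-0.5, -0.2, 0.0]
opening: 0.721
```

```bash
python3 -c "
from h import *
delta(-.13,-.042,.32)
o=get_obs();cv2.imwrite('pics/w1.png',snapshot('wrist')[:,:,::-1]);json.dump([list(map(float,o['tcp_pos'])),list(map(float,o['ee_rot']))],open('w1.json','w'))"
```

```text
lane now mm [-129.3637  -42.6388  319.5324] F [-0.5253 -0.2315  0.0264] open 0.7211295736586589 t 1.775
cm [ 0.0636  0.0639 -0.0468] rv [-0.0001 -0.0001  0.0001]
```

View pics/w1.png

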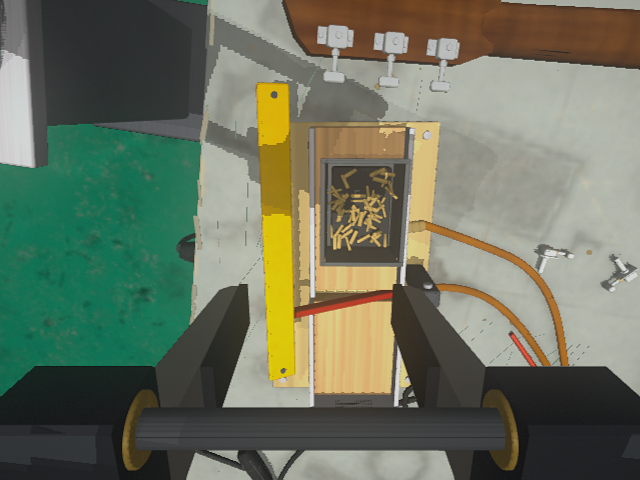

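The wrist view shows the treadle from (270,85) to (284,378) with screw holes at (274,94) and (283,371). The bin rim spans (322,159) to (406,265), the gate is near row 300, and the tuner knobs are near row 80. I'll take a second view from further back and lower, for triangulation.

play_rows --deltas '[[[3, 0, 3], [0, 0, 0]], [[6, 0, 6.5], [0, 0, 0]], [[6, 0, 7], [0, 0, 0]], [[6, 0, 7], [0, 0, 0]]]'

```text
clock: 2.33
tcp_pos: [0.4837, -0.0705, 0.2501]
ee_rot: [0.653, 0.757, -0.0, 0.0]
force: [0.8, -0.5, -0.0]
opening: 0.721
```

```bash
python3 -c "
from h import *
delta(-.188,-.042,.25)
o=get_obs();cv2.imwrite('pics/w2.png',snapshot('wrist')[:,:,::-1]);json.dump([list(map(float,o['tcp_pos'])),list(map(float,o['ee_rot']))],open('w2.json','w'))"
```

```text
lane now mm [-187.8959  -42.7418  250.1335] F [ 0.7718 -0.4702 -0.0482] open 0.720797185433614 t 2.325
cm [0.0105 0.0742 0.0134] rv [ 0.0004  0.0005 -0.0014]
```

View pics/w2.png

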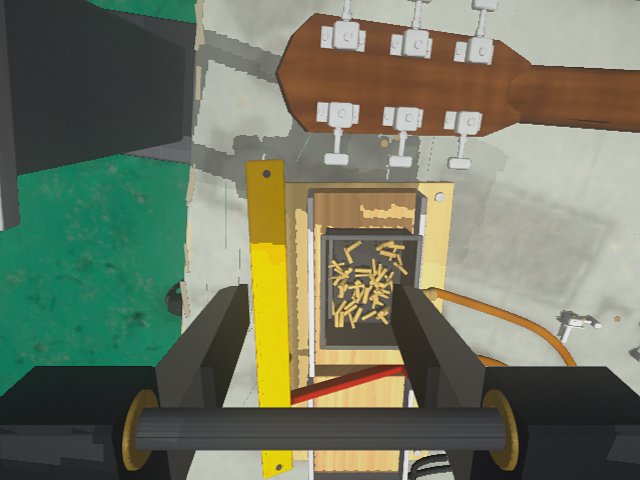

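```bash
python3 - <<'E'
import cv2,numpy as np
a=cv2.imread("pics/w1.png")[145:280,300:430];b=cv2.imread("pics/w2.png")[180:360,295:440]
a=cv2.resize(a,(390,405),interpolation=cv2.INTER_CUBIC);b=cv2.resize(b,(406,504),interpolation=cv2.INTER_CUBIC)
c=np.zeros((504,800,3),np.uint8);c[:405,:390]=a;c[:,394:]=b;cv2.imwrite("pics/z.png",c)
for n in("w1","w2"):
    im=cv2.imread(f"pics/{n}.png");h=cv2.cvtColor(im,cv2.COLOR_BGR2HSV)
    m=cv2.inRange(h,(22,150,90),(35,255,255));m=cv2.morphologyEx(m,cv2.MORPH_OPEN,np.ones((3,3)))
    cs,_=cv2.findContours(m,cv2.RETR_CCOMP,cv2.CHAIN_APPROX_NONE)
    big=max(cs,key=cv2.contourArea);print(n,cv2.minAreaRect(big))
    for q in cs:
        if 4<cv2.contourArea(q)<200: print(" ",q.mean((0,1)),cv2.contourArea(q))
E
```

```text
w1 ((276.6185302734375, 230.673583984375), (296.4586486816406, 32.144569396972656), 88.15238952636719)
  [282.76470588 370.29411765] 28.5
  [273.81818182  94.40909091] 46.0
w2 ((269.6432800292969, 283.6525573730469), (248.28909301757812, 37.64295196533203), 87.39744567871094)
  [278.44444444 467.38888889] 33.0
  [266.45833333 173.5       ] 64.0
```

View pics/z.png

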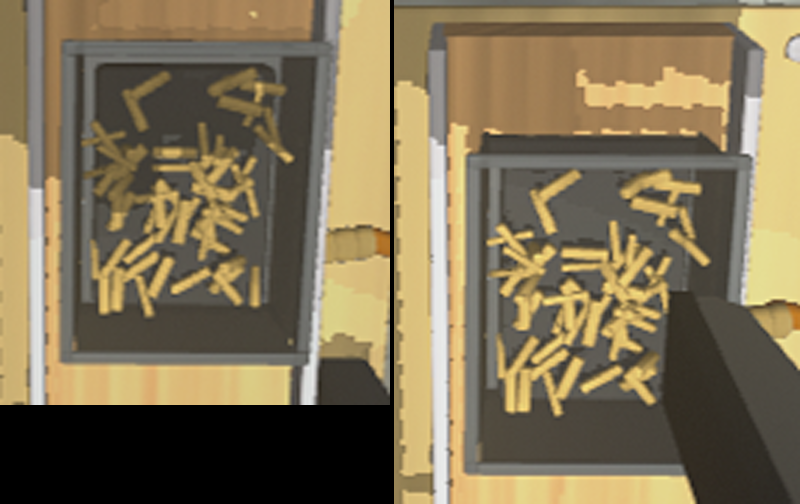

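```bash
python3 - <<'E'
from h import *
def ob(n):
    a=json.load(open(n+".json"));return dict(tcp_pos=np.array(a[0]),ee_rot=a[1])
o1,o2=ob("w1"),ob("w2")
T=lambda u,v:(190+u/3.3,215+v/3.3)
P={}
for n,a,b in [("hole-",(273.8,94.4),(266.5,173.5)),("hole+",(282.8,370.3),(278.4,467.4)),("rearL",(321,159),(321.4,236.1)),("rearR",(410.3,159.7),(422.5,236.1)),("frontL",(320.7,265.3),(320,347.9)),
  ("k1",(334,76),(336,160)),("k2",(389,82),(400,161)),("k3",(440,87),(459,164))]:
    rs=[ray("wrist",a,o1),ray("wrist",b,o2)];p=tri(rs);print(n,p,"lane",l(p))
    if 'R' in n or 'L' in n: print("   onz .082",l(onz("wrist",a,.082,o1)),l(onz("wrist",b,.082,o2)))
    if 'hole' in n: print("   onz .117",l(onz("wrist",a,.117,o1)),l(onz("wrist",b,.117,o2)))
print(l(onz("wrist",(403,265),.082,o1)))
for c in [(250,325),(250,30)]:pass
E
```

```text
hole- [ 0.4392 -0.0352  0.1159] lane [-229.3415  -81.4927  115.947 ]
   onz .117 [-229.3088  -81.4383  117.    ] [-229.488   -81.2942  117.    ]
hole+ [ 0.4804 -0.3109  0.1173] lane [ 49.4422 -81.4917 117.3335]
   onz .117 [ 49.681  -81.4641 117.    ] [ 49.7976 -81.5998 117.    ]
rearL [ 0.4886 -0.0875  0.0838] lane [-170.3485  -40.3686   83.8478]
   onz .082 [-170.1449  -40.4502   82.    ] [-169.7815  -40.2781   82.    ]
rearR [ 0.5765 -0.0755  0.0808] lane [-169.2431   48.3771   80.8188]
   onz .082 [-169.3992   48.2402   82.    ] [-169.5869   47.9417   82.    ]
frontL [ 0.5046 -0.2008  0.0786] lane [-55.9143 -41.2557  78.599 ]
   onz .082 [-57.2249 -40.7649  82.    ] [-58.0891 -41.7457  82.    ]
k1 [ 0.4879 -0.015   0.142 ] lane [-242.1545  -30.3412  141.9897]
k2 [ 0.5353 -0.0111  0.1211] lane [-238.9851   17.1336  121.0993]
k3 [ 0.5818 -0.0077  0.1114] lane [-235.5065   63.6074  111.3503]
[-57.5293  47.7536  82.    ]
```

play_rows --deltas '[[[-0.2, 0.2, 4], [0, 0, 0]], [[-0.2, 0.2, 8.5], [0, 0, 0]], [[-0.2, 0.2, 11.5], [0, 0, 0]], [[-0.2, 0.2, 12.3], [0, 0, 0]], [[-0.2, 0.2, 12.3], [0, 0, 0]]]'

```text
clock: 3.0
tcp_pos: [0.4874, -0.073, 0.1285]
ee_rot: [0.654, 0.757, 0.001, 0.001]
force: [0.1, -0.5, -0.3]
opening: 0.721
```

```bash
python3 -c "
from h import *
delta(-.186,-.0405,.1)
cv2.imwrite('pics/w3.png',snapshot('wrist')[:,:,::-1])"
```

```text
lane now mm [-184.8401  -39.4435  128.5235] F [ 0.0649 -0.4727 -0.3082] open 0.7211369196908012 t 3.0
cm [ 0.1187 -0.1125  2.852 ] rv [ 0.0023  0.0011 -0.0025]
```

View pics/w3.png

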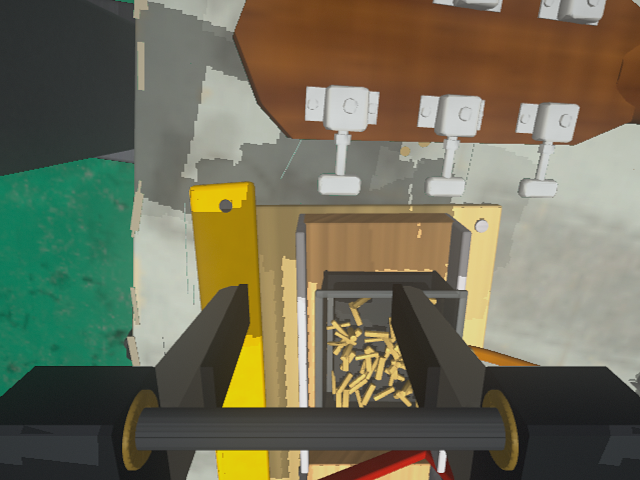

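The fingertips are at row 285. The left one is over the treadle (about columns 203–262), and the right one is about 5 mm behind the bin's rear rim by the measured numbers. Now I'll press down.

play_rows --deltas '[[[0.15, -0.1, 1.5], [0, 0, 0]], [[0.15, -0.1, 3], [0, 0, 0]], [[0.15, -0.1, 4.2], [0, 0, 0]], [[0.15, -0.1, 5.2], [0, 0, 0]], [[0.15, -0.1, 5.2], [0, 0, 0]]]'

```text
clock: 3.68
tcp_pos: [0.4862, -0.0716, 0.0761]
ee_rot: [0.654, 0.757, 0.0, 0.001]
force: [-1.3, -1.0, 3.2]
opening: 0.721
```

```bash
python3 -c "
from h import *
delta(-.186,-.0405,.05)
cv2.imwrite('pics/w4.png',snapshot('wrist')[:,:,::-1])
cv2.imwrite('pics/t4.png',cv2.resize(snapshot('top')[195:355,190:430],None,fx=3.3,fy=3.3)[:,:,::-1])"
```

```text
lane now mm [-186.3898  -40.3623   76.1321] F [-1.3096 -0.9623  3.1528] open 0.7207956093801803 t 3.675
cm [-0.0363 -0.0184  2.6132] rv [ 0.0018  0.001  -0.0022]
```

View pics/w4.png

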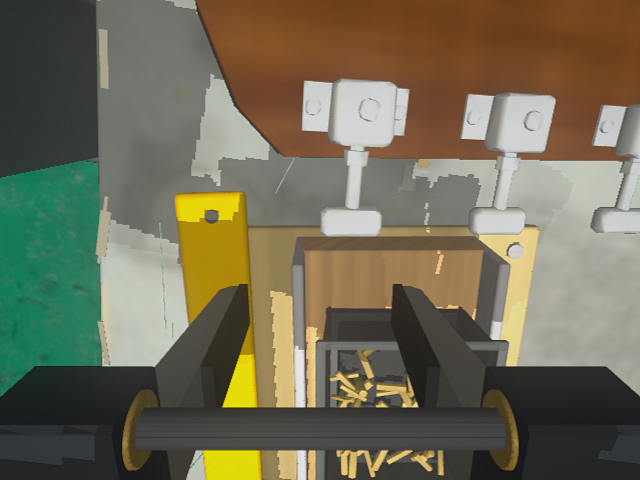

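View pics/t4.png

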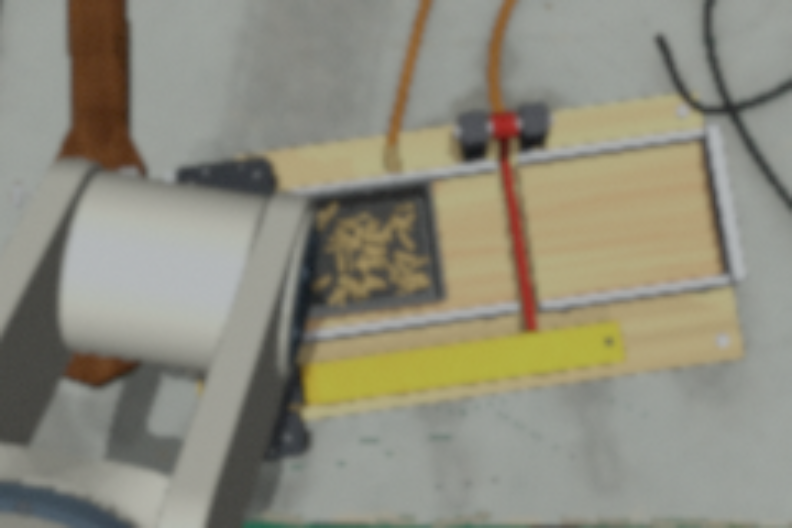

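The treadle is going down with the gate, and the right fingertip is below rim height behind the bin, whose rear face is at about row 310–340. I'll continue to the stop.

play_rows --deltas '[[[0, 0, 1.2], [0, 0, 0]], [[0, 0, 2.2], [0, 0, 0]], [[0, 0, 2.6], [0, 0, 0]], [[0, 0, 2.7], [0, 0, 0]], [[0, 0, 2.7], [0, 0, 0]]]'

```text
clock: 4.4
tcp_pos: [0.4889, -0.0715, 0.0507]
ee_rot: [0.654, 0.757, 0.002, 0.003]
force: [4.0, 1.9, 6.5]
opening: 0.721
```

```bash
python3 -c "
from h import *
delta(-.186,-.0405,.048)
cv2.imwrite('pics/w5.png',snapshot('wrist')[:,:,::-1])
cv2.imwrite('pics/t5.png',cv2.resize(snapshot('top')[195:355,190:430],None,fx=3.3,fy=3.3)[:,:,::-1])
cv2.imwrite('pics/s5.png',cv2.resize(snapshot('side')[195:315,280:400],None,fx=5,fy=5)[:,:,::-1])"
```

```text
lane now mm [-186.1021  -37.7388   50.6789] F [3.9818 1.8965 6.4938] open 0.7209313839367754 t 4.4
cm [-0.0105 -0.2779  0.266 ] rv [ 0.0068  0.0017 -0.0028]
```

View pics/t5.png

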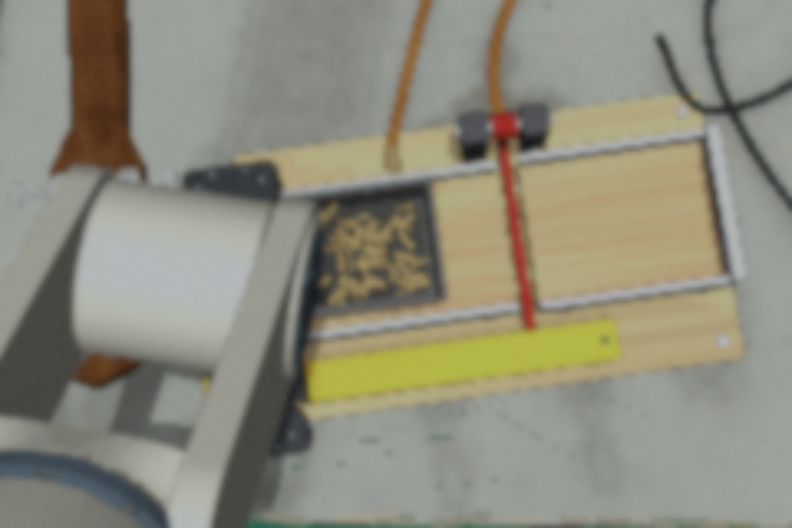

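View pics/s5.png

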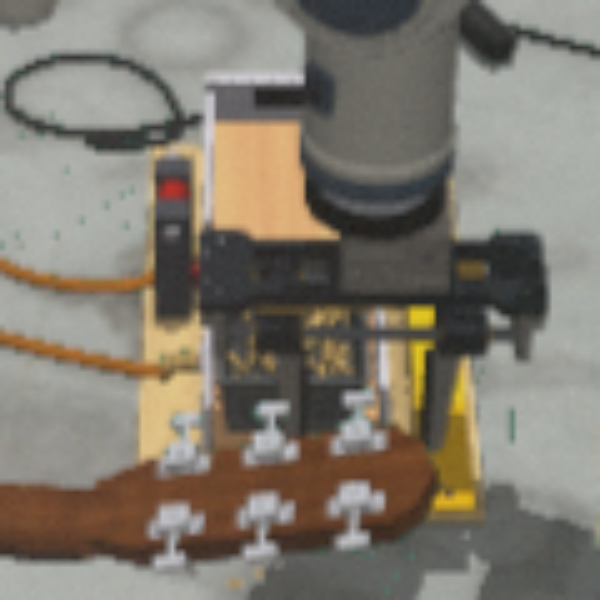

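View pics/w5.png

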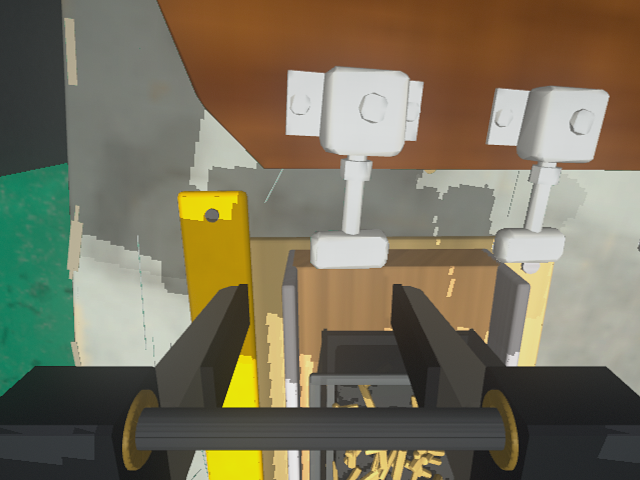

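The gate is nearly at its stop, with 6.5 N vertical. I'll press a little further and correct the 2.7 mm sideways drift.

play_rows --deltas '[[[0, -0.15, 0.3], [0, 0, 0]], [[0, -0.3, 0.45], [0, 0, 0]], [[0, -0.3, 0.45], [0, 0, 0]]]'

```text
clock: 4.92
tcp_pos: [0.4894, -0.0716, 0.0482]
ee_rot: [0.654, 0.756, 0.004, 0.005]
force: [3.7, 5.1, 18.2]
opening: 0.718
```

```bash
python3 -c "
from h import *
delta(-.176,-.0405,.046);o=get_obs();print(o['wrist_torque'])
cv2.imwrite('pics/w6.png',snapshot('wrist')[:,:,::-1])"
```

```text
lane now mm [-185.8903  -37.1846   48.1743] F [ 3.6762  5.1135 18.1894] open 0.7184122716500037 t 4.925
cm [-0.9898 -0.3305  0.2153] rv [ 0.0133  0.0023 -0.0039]
[ 0.7723 -0.2242 -0.0998]
```

The gate is at its stop: z is 48.2 mm, matching the treadle's stated height when down, and the force rises to 18 N. I'll start pushing while keeping it pressed.

play_rows --deltas '[[[-0.6, -0.3, 0.12], [0.013, 0, 0]], [[-1.5, -0.3, 0.12], [0.013, 0, 0]], [[-2.5, -0.3, 0.12], [0.013, 0, 0]], [[-3.5, -0.3, 0.12], [0.013, 0, 0]], [[-4.0, -0.3, 0.12], [0.013, 0, 0]]]'

```text
clock: 5.6
tcp_pos: [0.4921, -0.11, 0.0478]
ee_rot: [0.655, 0.756, 0.0, -0.0]
force: [-1.6, 15.6, 18.0]
opening: 0.723
```

```bash
python3 -c "
from h import *
delta(-.1,-.0405,.047);o=get_obs();print(o['wrist_torque'])
cv2.imwrite('pics/w7.png',snapshot('wrist')[:,:,::-1])
cv2.imwrite('pics/t7.png',cv2.resize(snapshot('top')[195:355,190:430],None,fx=3.3,fy=3.3)[:,:,::-1])"
```

```text
lane now mm [-147.6036  -40.2577   47.7694] F [-1.6294 15.5562 18.0052] open 0.7227848659153027 t 5.6
cm [-4.7605  0.0057  0.072 ] rv [ 0.0001 -0.001  -0.0063]
[ 2.5929  0.8132 -0.3299]
```

View pics/w7.png

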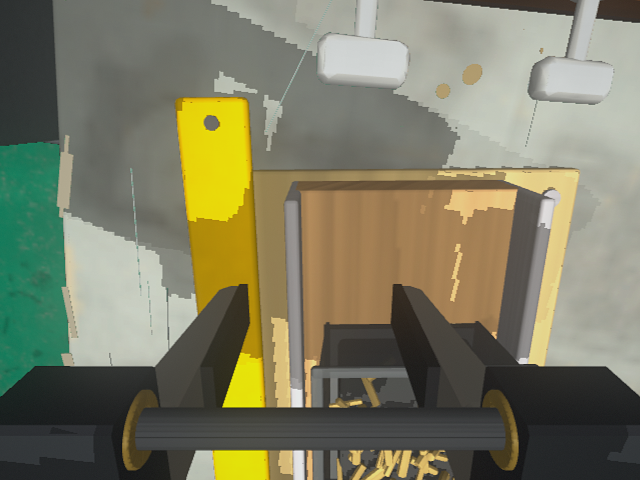

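View pics/t7.png

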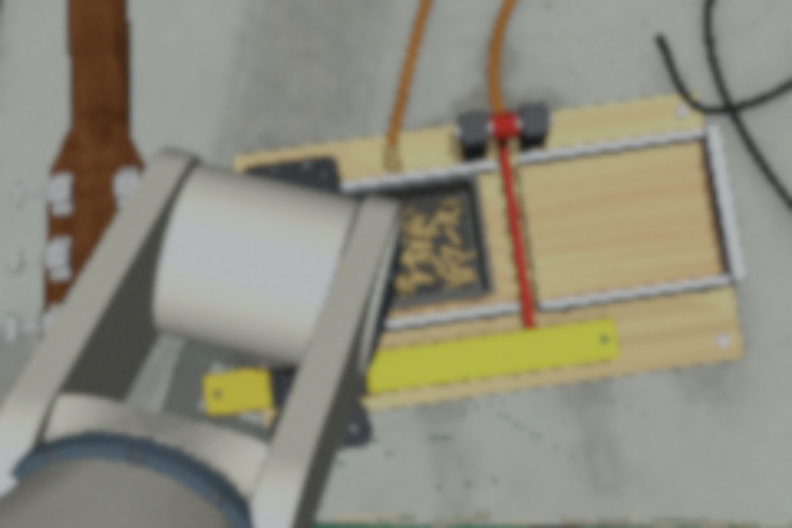

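The bin is sliding and the gate is staying down in the slot. I'll continue.

play_rows --deltas '[[[-1, 0, 0.05], [0, 0, -0.005]], [[-2.2, 0, 0.05], [0, 0, -0.005]], [[-3.4, 0, 0.05], [0, 0, -0.005]], [[-4.6, 0, 0.05], [0, 0, -0.005]], [[-5.6, 0, 0.05], [0, 0, -0.005]]]'

```text
clock: 6.32
tcp_pos: [0.4994, -0.1639, 0.0478]
ee_rot: [0.654, 0.757, 0.001, -0.002]
force: [-3.1, 14.7, 17.6]
opening: 0.72
```

```bash
python3 -c "
from h import *
delta(-.05,-.0405,.047);o=get_obs();print(o['wrist_torque'])
cv2.imwrite('pics/t8.png',cv2.resize(snapshot('top')[195:355,190:430],None,fx=3.3,fy=3.3)[:,:,::-1])"
```

```text
lane now mm [-93.1882 -40.9567  47.7966] F [-3.0645 14.7092 17.5862] open 0.7199412948135128 t 6.325
cm [-4.319   0.0597  0.0613] rv [-0.0009 -0.0042 -0.0032]
[ 2.4335  0.8286 -0.3192]
```

View pics/t8.png

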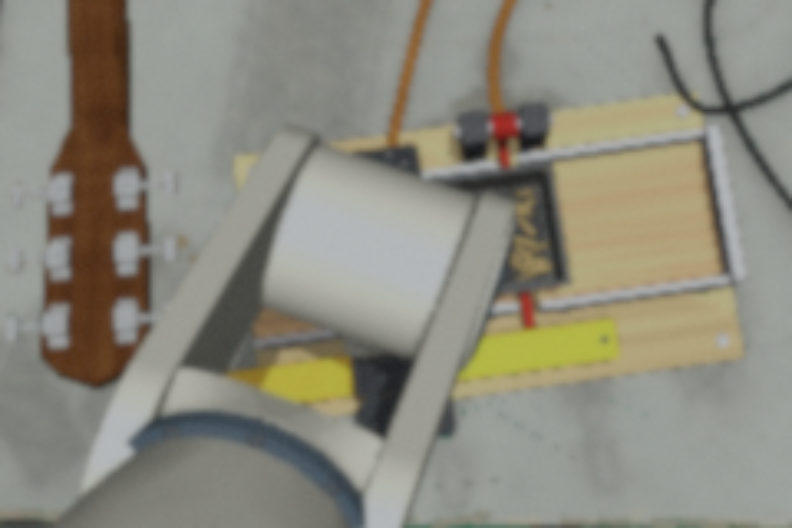

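The bin's front is past the slot with the gate under it. I'll keep going.

play_rows --deltas '[[[-1, 0.03, 0.05], [0, -0.004, -0.003]], [[-2.2, 0.03, 0.05], [0, -0.004, -0.003]], [[-3.4, 0.03, 0.05], [0, -0.004, -0.003]], [[-4.6, 0.03, 0.05], [0, -0.004, -0.003]], [[-5.6, 0.03, 0.05], [0, -0.004, -0.003]]]'

```text
clock: 7.0
tcp_pos: [0.507, -0.2179, 0.0476]
ee_rot: [0.654, 0.757, 0.0, -0.003]
force: [-0.8, 13.7, 18.1]
opening: 0.72
```

```bash
python3 -c "
from h import *
delta(.015,-.0405,.047)"
```

```text
lane now mm [-38.6393 -41.4125  47.5856] F [-0.8136 13.691  18.079 ] open 0.7196963062583912 t 7.0
cm [-5.3639  0.1041  0.0347] rv [-0.0026 -0.0044 -0.0024]
```

play_rows --deltas '[[[-1, 0.08, 0.03], [-0.002, -0.004, -0.002]], [[-2, 0.08, 0.03], [-0.002, -0.004, -0.002]], [[-3, 0.08, 0.03], [-0.002, -0.004, -0.002]], [[-4, 0.08, 0.03], [-0.002, -0.004, -0.002]], [[-4.6, 0.08, 0.03], [-0.002, -0.004, -0.002]]]'

```text
clock: 7.62
tcp_pos: [0.5134, -0.2605, 0.0476]
ee_rot: [0.654, 0.757, 0.001, -0.003]
force: [-3.0, 16.2, 19.3]
opening: 0.717
```

```bash
python3 -c "
from h import *
delta(.02,-.0405,.047)
cv2.imwrite('pics/w9.png',snapshot('wrist')[:,:,::-1])
cv2.imwrite('pics/s9.png',cv2.resize(snapshot('side')[195:315,280:400],None,fx=5,fy=5)[:,:,::-1])
cv2.imwrite('pics/t9.png',cv2.resize(snapshot('top')[195:355,190:430],None,fx=3.3,fy=3.3)[:,:,::-1])"
```

```text
lane now mm [  4.4684 -41.4127  47.5825] F [-3.0148 16.2426 19.3428] open 0.7172564472678388 t 7.625
cm [-1.5532  0.0954  0.0489] rv [-0.0025 -0.0059 -0.0026]
```

View pics/t9.png

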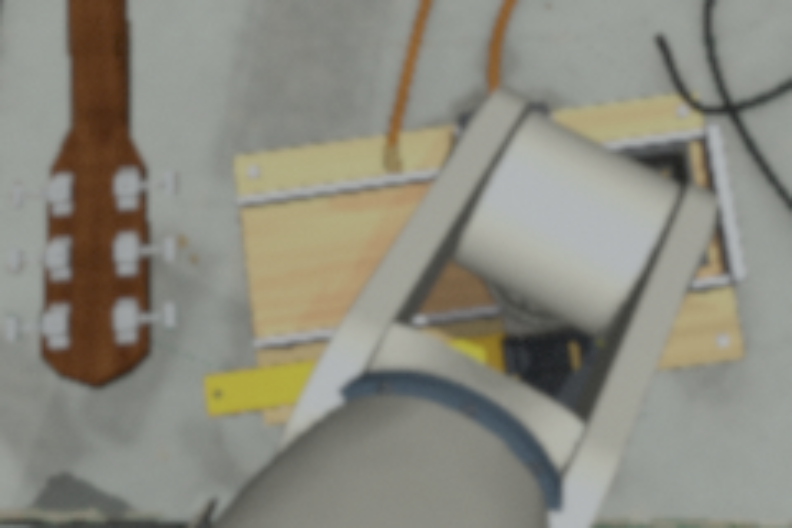

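View pics/w9.png

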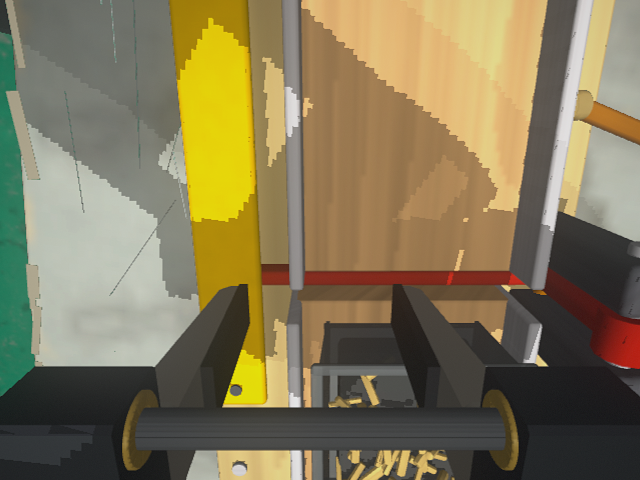

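View pics/s9.png

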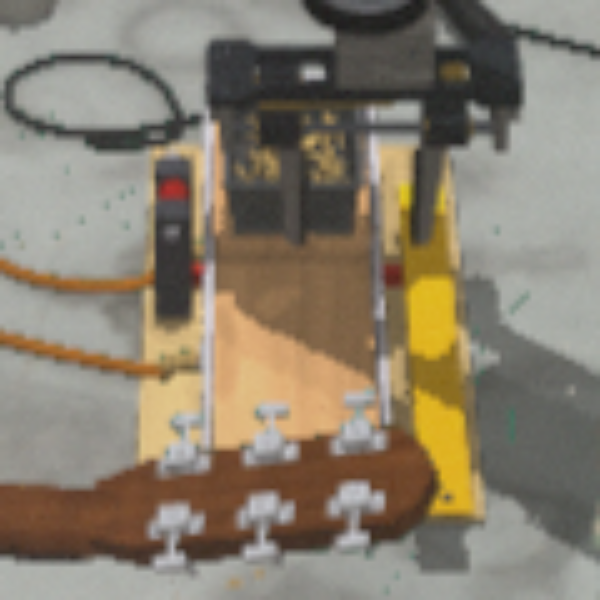

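The bin has cleared the slot, with the red gate bar in it at row 278. I'll creep on to the end stop.

play_rows --deltas '[[[-0.5, 0.08, 0.03], [-0.002, -0.005, -0.002]], [[-0.8, 0.08, 0.03], [-0.002, -0.005, -0.002]], [[-1.1, 0.08, 0.03], [-0.002, -0.005, -0.002]], [[-1.3, 0.08, 0.03], [-0.002, -0.005, -0.002]]]'

```text
clock: 8.28
tcp_pos: [0.5151, -0.271, 0.0477]
ee_rot: [0.654, 0.757, 0.001, -0.003]
force: [-2.6, 14.6, 17.2]
opening: 0.717
```

```bash
python3 -c "
from h import *
delta(.02,-.0405,.047)"
```

```text
lane now mm [ 15.0919 -41.2827  47.6867] F [-2.5945 14.5998 17.1906] open 0.7172365750630632 t 8.275
cm [-0.491   0.0794  0.0661] rv [-0.0022 -0.0048 -0.0021]
```

play_rows --deltas '[[[-0.4, 0.05, 0.03], [0, -0.004, -0.002]], [[-0.6, 0.05, 0.03], [0, -0.004, -0.002]], [[-0.8, 0.05, 0.03], [0, -0.004, -0.002]]]'

```text
clock: 8.65
tcp_pos: [0.5159, -0.2761, 0.0477]
ee_rot: [0.653, 0.757, 0.0, -0.003]
force: [-2.7, 12.9, 15.9]
opening: 0.718
```

```bash
python3 -c "
from h import *
delta(.02,-.0405,.047)"
```

```text
lane now mm [ 20.2691 -41.293   47.7284] F [-2.6625 12.8817 15.9071] open 0.7184856195394378 t 8.65
cm [0.0266 0.0795 0.0727] rv [-0.0039 -0.0056 -0.0016]
```

play_rows --deltas '[[[-0.3, 0.05, 0.03], [0, -0.004, -0.002]], [[-0.45, 0.05, 0.03], [0, -0.004, -0.002]], [[-0.6, 0.05, 0.03], [0, -0.004, -0.002]]]'

```text
clock: 9.02
tcp_pos: [0.5163, -0.2794, 0.0478]
ee_rot: [0.653, 0.757, -0.0, -0.004]
force: [-3.4, 12.3, 14.5]
opening: 0.723
```

```bash
python3 -c "
from h import *
delta(.02,-.0405,.047)"
```

```text
lane now mm [ 23.6038 -41.2964  47.7609] F [-3.4135 12.3333 14.4824] open 0.7227659463609221 t 9.025
cm [0.36   0.0797 0.0778] rv [-0.0054 -0.0061 -0.0009]
```

```bash
python3 -c "
from h import *
cv2.imwrite('pics/t10.png',cv2.resize(snapshot('top')[215:315,330:430],None,fx=6,fy=6,interpolation=2)[:,:,::-1])
cv2.imwrite('pics/s10.png',cv2.resize(snapshot('side')[195:265,310:380],None,fx=8,fy=8,interpolation=2)[:,:,::-1])"
```

```text
(no output)
```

View pics/t10.png

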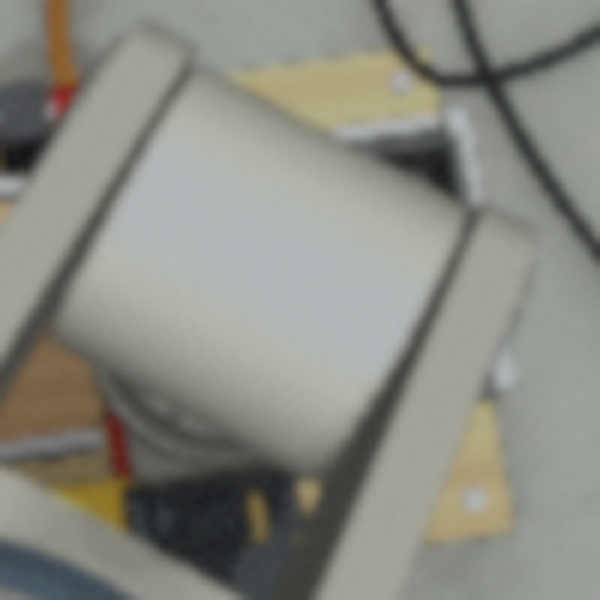

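View pics/s10.png

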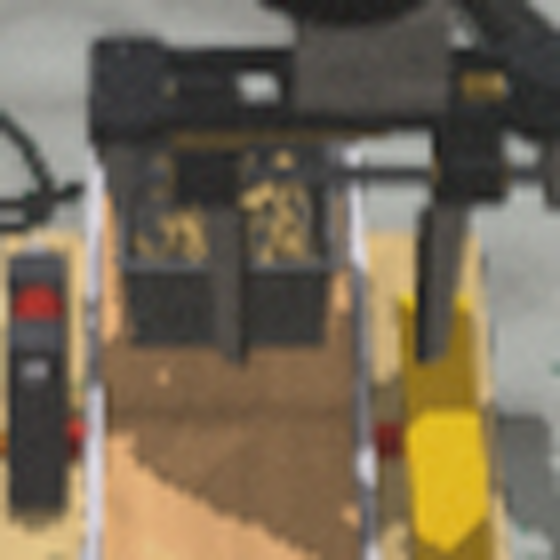

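The bin is close to the end stop, but neither view shows the gap clearly. I'll keep creeping until the force jumps.

play_rows --deltas '[[[-0.35, 0.05, 0.06], [0, -0.004, 0]], [[-0.55, 0.05, 0.06], [0, -0.004, 0]], [[-0.65, 0.05, 0.06], [0, -0.004, 0]]]'

```text
clock: 9.5
tcp_pos: [0.5165, -0.2809, 0.0475]
ee_rot: [0.654, 0.757, 0.0, -0.006]
force: [-3.1, 28.4, 22.5]
opening: 0.719
```

```bash
python3 -c "
from h import *
delta(.02,-.0405,.047)"
```

```text
lane now mm [ 25.0449 -41.354   47.538 ] F [-3.1306 28.3886 22.5469] open 0.7194423055253588 t 9.5
cm [0.5041 0.0845 0.0584] rv [-0.0078 -0.0105 -0.0027]
```

Fy jumped from about 12 to 28 N with almost no motion, so the bin is up against the stop. I'll back off about 4 mm with the gate still held, so the finger doesn't drag the rim up, and then rise straight.

play_rows --deltas '[[[0.2, 0, 0.03], [0, -0.005, 0]], [[0.5, 0, 0.03], [0, -0.01, 0]], [[0.5, 0, 0.03], [0, -0.01, 0]]]'

```text
clock: 9.88
tcp_pos: [0.5168, -0.2765, 0.0481]
ee_rot: [0.653, 0.757, -0.003, -0.001]
force: [0.2, -1.9, 6.3]
opening: 0.717
```

```bash
python3 -c "
from h import *
delta(.02,-.0405,.047)
cv2.imwrite('pics/w11.png',snapshot('wrist')[:,:,::-1])"
```

```text
lane now mm [ 20.7565 -40.423   48.1048] F [ 0.2465 -1.8763  6.2828] open 0.7168221027252053 t 9.875
cm [ 0.0758 -0.0072  0.1104] rv [-0.006   0.0015 -0.002 ]
```

View pics/w11.png

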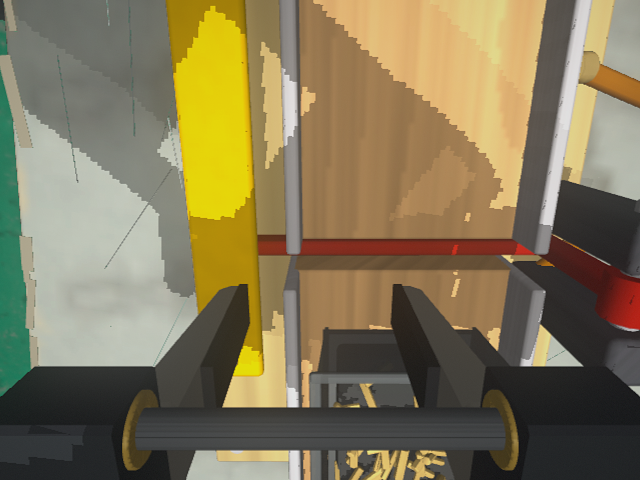

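The red gate bar at row 245 is clearly behind the finger edge at row 285. I'll rise now.

play_rows --deltas '[[[0, 0, -1.2], [0, 0, 0]], [[0, 0, -2.6], [0, 0, 0]], [[0, 0, -4.2], [0, 0, 0]], [[0, 0, -5.8], [0, 0, 0]], [[0, 0, -7.4], [0, 0, 0]]]'

```text
clock: 10.55
tcp_pos: [0.5177, -0.2765, 0.1235]
ee_rot: [0.654, 0.757, -0.003, -0.001]
force: [0.6, 0.2, -0.1]
opening: 0.722
```

play_rows --deltas '[[[0, 0, -2], [0, 0, 0]], [[0, 0, -5], [0, 0, 0]], [[2, 0, -9], [0, 0, 0]], [[5, 0, -13], [0, 0, 0]], [[9, 0, -17], [0, 0, 0]]]'

```text
clock: 11.18
tcp_pos: [0.5047, -0.1865, 0.2948]
ee_rot: [0.654, 0.757, -0.003, -0.001]
force: [-0.4, -0.7, 0.6]
opening: 0.724
```

```bash
python3 -c "
from h import *
delta(-.02,-.0405,.3)
o=get_obs();cv2.imwrite('pics/w12.png',snapshot('wrist')[:,:,::-1]);json.dump([list(map(float,o['tcp_pos'])),list(map(float,o['ee_rot']))],open('w12.json','w'))
cv2.imwrite('pics/s12.png',cv2.resize(snapshot('side')[195:315,280:400],None,fx=5,fy=5)[:,:,::-1])"
```

```text
lane now mm [-70.062  -39.0618 294.843 ] F [-0.4385 -0.7305  0.6025] open 0.7236623018866866 t 11.175
cm [-5.0077 -0.1314 -0.5048] rv [-0.0055  0.002  -0.003 ]
```

View pics/w12.png

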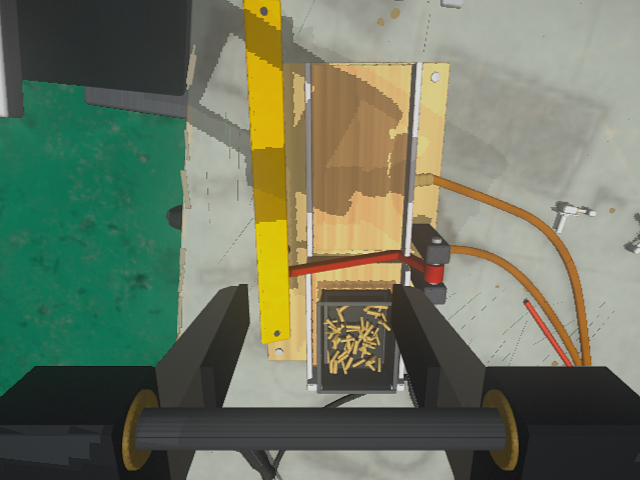

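View pics/s12.png

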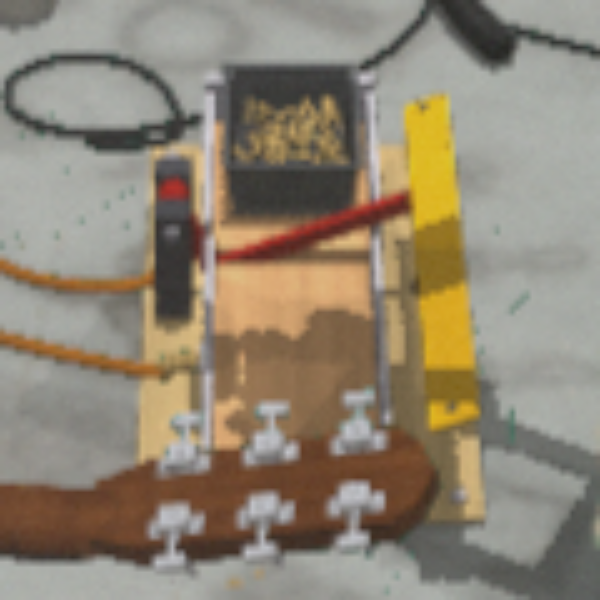

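The gate has sprung up behind the bin, and the bin sits against the stop. In the wrist image its rim spans rows 303–392. A numeric check of its position comes next.

```bash
python3 - <<'E'
from h import *
a=json.load(open("w12.json"));o=dict(tcp_pos=np.array(a[0]),ee_rot=a[1])
im=cv2.imread("pics/w12.png")[270:410,290:420];cv2.imwrite("pics/z12.png",cv2.resize(im,None,fx=4.2,fy=4.2,interpolation=2))
for p,z in [((318,303),.0805),((318,391.5),.0805),((393,391.5),.0805),((277,333),.117),((264,11),.117)]:print(p,l(onz("wrist",p,z,o)))
im=cv2.resize(snapshot('top')[215:315,330:430],None,fx=6,fy=6,interpolation=2)[:,:,::-1];cv2.imwrite("pics/t12.png",im)
E
```

```text
(318, 303) [ 35.8521 -41.5345  80.5   ]
(318, 391.5) [146.0665 -42.1216  80.5   ]
(393, 391.5) [145.9914  42.3834  80.5   ]
(277, 333) [ 49.7579 -81.0581 117.    ]
(264, 11) [-228.9629  -81.0451  117.    ]
```

View pics/z12.png

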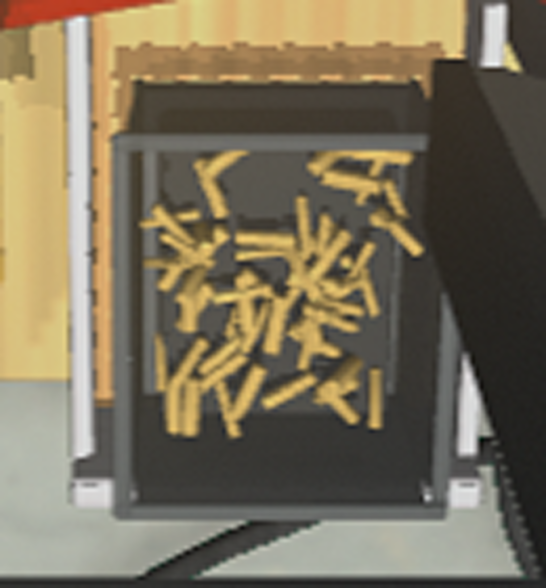

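View pics/t12.png

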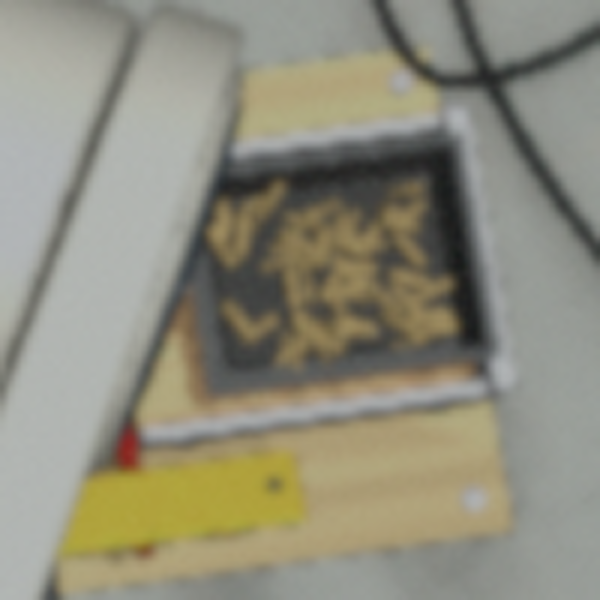

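```bash
python3 -c "
from h import *
o=get_obs();print(o['clock'],o['force'],o['dq'])
print(finish_job())"
```

```text
11.325 [-0.0262 -0.1967 -0.0563] [-0.0282  0.0504  0.0294 -0.0121 -0.0316 -0.0169]
the job is handed in; nothing more can be done
None
```

The parts bin is against the end stop, the gate has sprung up behind it, and the job was handed in at 11.3 s.

**What I did:**
- I pressed the treadle to its stop with one fingertip (tip height about 48 mm, 18 N).
- I slid along it while the other fingertip pushed the bin past the gate.
- Just short of the stop, the push force jumped from 12 to 28 N with almost no further motion.
- I then backed off about 4 mm with the gate still held, and rose straight up.

**Last checks:**
- **Gate and bin:** the wrist and side views show the gate up and clear behind the bin, with the bin straight and flat. During the push, the pictures showed the gate down in its slot whenever it was in view.
- **Robot:** it was clear of everything, with about 0 N on the tool.
- **Bin position:** its rim measured 36 to 146 mm past the slot, so its centre is about 91 mm. That is 1 to 3 mm beyond the stated 88 to 90 mm. I put this down to camera calibration and rim edge reading, because the force jump is direct evidence of contact.
- **Bin length:** I measured the rim at 110 to 112 mm against the stated 115 mm, a disagreement of about the same size.
- **Other objects:** the arm never went near the tape, screwdriver or tuning machine, but I did not measure their positions again at the end.

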